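# Lock the two-eared cover into the bayonet socket of a machine frame

## Task

Take the cover that has two ears sticking out from its foot, lower it into the bayonet socket on the low aluminium frame with its ears in the gaps between the two claws, press it down on the sprung pad and turn it clockwise (seen from above) until the ears are fully home under the claws and the cover is held down tight; then let go. Leave the plain round cover where it lies.

Things in the scene. Friction and masses are not known exactly. Their poses are not given: they have to be found in the camera images.
- cover: Two-eared cover, loose, upright. Origin: centre of underside, z up. Aluminium hub 56 mm wide, 14 high; two ears in a strip along its x, 108 mm tip to tip, 20 wide, 8 thick from the underside up. On top, along x too, a black handle: stem 44 mm long, then a bar 70 long, 14 wide (y), 36 to 62 mm above the underside; grip it across its width. Same after half a turn. 0.2 kg.
- port: Bayonet socket fixed on a low aluminium frame (plate 270 x 180 mm, fan at its +x end). Origin: socket centre on the plate's top, z up. Two claws 40 to 72 mm out at +x and -x, 42 mm high: level part (underside 25 mm up) from 22 deg clockwise to 3 deg anticlockwise of +/-x, then a ramp rising to 33 mm at 35 deg anticlockwise. Stop at the clockwise end. Gaps around +y and -y.
- seat (a point): Centre of the top of the socket's black sprung pad (52 mm wide), 20 mm above the plate; moves down 10 mm (4 N to start, 12 N at the bottom). Lower the cover on it within 10 mm, its x axis 60 to 120 deg anticlockwise of the port's (80 is good); press 5 to 8 mm and turn clockwise till both x axes are in line; stop 10 deg farther. Released, it stays 3 mm under this point. Site fixed to the frame.
- blank: Plain round cover, loose, not to be used: the same black handle (along its x) on a round aluminium flange 92 mm wide, 10 mm thick, without ears. Origin: centre of underside, z up. The two covers may lie in either place, one nearer the robot, one farther.
There are look-alikes about, which are no part of the job. Leave any blue look-alike of the cover alone.

How it is judged:
By the outcome, as a careful person would: the job done as asked, in the order asked, and still so for the second after the job is handed in, with the robot touching nothing.
It also fails if it takes over 40 s, if anything falls off the work surface, if the arm or the gripper's body presses on something with over 40 N, if the wrist force passes 120 N, or if a joint passes its speed limit or range.

## Robot

A 6-joint arm with a two-finger parallel gripper is mounted at the origin on the work surface. World frame = base frame: x ahead of the robot, y to its left, z up, the work surface at z = 0. Lengths are in mm, angles in rad, forces in N, time in s.
With the tool pointing down it reaches from about 250 to 800 mm from the base axis. Payload 3.9 kg.
Tool frame: the origin (TCP) lies midway between the tips of the shut fingers; the grasp point (between the pads) lies 19 mm behind it; z points along the fingers, y is the direction in which the jaws open and shut (so a half turn about z gives the same grasp; the last joint's range is limited). The gripper opens to 85 mm and grips with 20 to 120 N. Pads are 22 mm wide; open, the fingers measure 114 mm over their backs; the gripper's body (76 mm by 85 mm) begins 54 mm behind the grasp point. The pads swing forward as they close: fully open they stand 13 mm farther back than shut.
Start: joints at [-1.24, 0.26, -0.138, 1.173, 0, 1.571], TCP at [170.515, -496.528, 195.204] pointing down, gripper open.
Joint ranges: [-2.78, 2.78], [-0.83, 1.72], [-1.28, 1.37], [-1.9, 2.12], [-1.57, 1.48], [-3.14, 3.14]. Speed limits (rad/s): [2.57, 2.57, 3.14, 3.14, 3.14, 3.14].

## Interface

Orientations are given as a unit quaternion [w, x, y, z].
In Python, from station import ctrl, vision gives the robot as it stands. The module is installed in compiled form; this text tells all that it offers.
- The arm moves only by the shell command python3 -m inch 'ROWS'. ROWS is JSON, a list of rows, each an object with "offset": the shift along the world's x, y, z in cm, a list of three; "twist": the turn, a rotation vector about the world's x, y, z in rad, a list of three; "gripper": the closure, from 0 (fully open) to 1 (shut). In form: [{"offset": [tx, ty, tz], "twist": [wx, wy, wz], "gripper": gripper}, ...]. A call has 1 to 12 rows; each row is the pose to reach, as a shift and turn from the pose commanded when the call began; what a row does not reach only later rows make up. A row lasts 1/10 s, in which the tool goes at most 50 mm and 8.59 degrees, less where a joint would pass 70% of its speed; a pose out of reach is approached as far as the arm can. A call with a gripper value outside its range is refused whole. The fingers move at their own pace and stop on an object; the grip force is fixed at half the most. Time passes only in rows, so rows that repeat a pose let the fingers close. It gives the time, the measured TCP pose, the force and the opening at its end, in the units of the state.
- ctrl.get_obs(): the state, without advancing time (a new reading comes with each control period).
- vision.capture(name): name is "scene" or "side" or "wrist"; returns a dict with "frame" (420x560x3 uint8, red, green, blue), "intrinsics" (3x3 intrinsics, pixels), "dist" ([k1, k2, p1, p2, k3] as OpenCV has them; the pictures are not rectified), "world_to_cam" (4x4, takes a point from world to camera coordinates). Camera axes: x right, y down, z forward; pixel columns grow to the right and rows downward; lengths in mm; the calibration is good to about 2 mm. A picture is of the moment at which its call begins. There is no depth.
- ctrl.hand_in(): hands the job in, once; it reports no verdict.
The state is a dict: "time_s": time; "joint_pos": joint angles; "qvel": joint speeds; "joint_efforts": joint torques, N m; "eef_pos": TCP position; "ee_rot": TCP orientation; "force": force on the tool from outside, world axes, zero at the start; "wrist_torque": the same for the moment, N m; "width": finger opening in mm.
Only numpy, scipy, OpenCV 4.12 (cv2) and the standard library are available. Lean on these libraries where they do the work, as an engineer would, in place of code of your own. Each camera call takes 0.05 s, during which the arm holds its last target. There are 200 camera calls.

## Working session

There is one attempt and no reset: what is moved stays moved. The work goes in short steps, Python scripts to look and compute and a shell command to move; the robot and the scene stay as the last step left them, time stands still between calls to the robot, and variables do not carry over. Pictures are saved under pics/ and viewed, about 8 in all and at most 12, crops included, and the job is handed in when it is done.

```bash
mkdir -p pics; python3 - <<'E'
from station import ctrl, vision
import cv2,pickle
for n in ("scene","side","wrist"):
    c=vision.capture(n); pickle.dump(c,open(f"{n}0.pkl","wb"))
    cv2.imwrite(f"pics/{n}0.png",cv2.resize(c["frame"][:,:,::-1],(800,600)))
    print(n,c["intrinsics"].round(1).tolist(),c["dist"],c["world_to_cam"].round(3).tolist())
o=ctrl.get_obs();print(o["time_s"],o["eef_pos"],o["ee_rot"],o["width"],o["force"])
E
```

```text
scene [[493.2, 0.0, 288.9], [0.0, 493.2, 201.4], [0.0, 0.0, 1.0]] [-0.01397195  0.          0.          0.          0.        ] [[-0.842, 0.539, -0.005, 427.389], [0.456, 0.707, -0.54, -19.22], [-0.287, -0.458, -0.841, 1250.254], [0.0, 0.0, 0.0, 1.0]]
side [[496.9, 0.0, 278.1], [0.0, 496.9, 216.5], [0.0, 0.0, 1.0]] [-0.16676186  0.          0.          0.          0.        ] [[-0.996, -0.094, 0.001, 403.626], [-0.059, 0.617, -0.784, 182.356], [0.073, -0.781, -0.62, 1221.884], [0.0, 0.0, 0.0, 1.0]]
wrist [[346.4, 0.0, 275.1], [0.0, 346.4, 211.2], [0.0, 0.0, 1.0]] [-0.03319125  0.          0.          0.          0.        ] [[0.325, -0.946, -0.001, -524.81], [-0.912, -0.314, 0.263, -32.794], [-0.249, -0.085, -0.965, 378.84], [0.0, 0.0, 0.0, 1.0]]
0.15 [ 170.31004541 -495.99495116  194.55877522] [-7.47054306e-04  9.86356381e-01  1.64622340e-01 -1.32110635e-04] 85.39871994424283 [-0.07646045 -0.13183129 -0.57381683]
```

View pics/scene0.png

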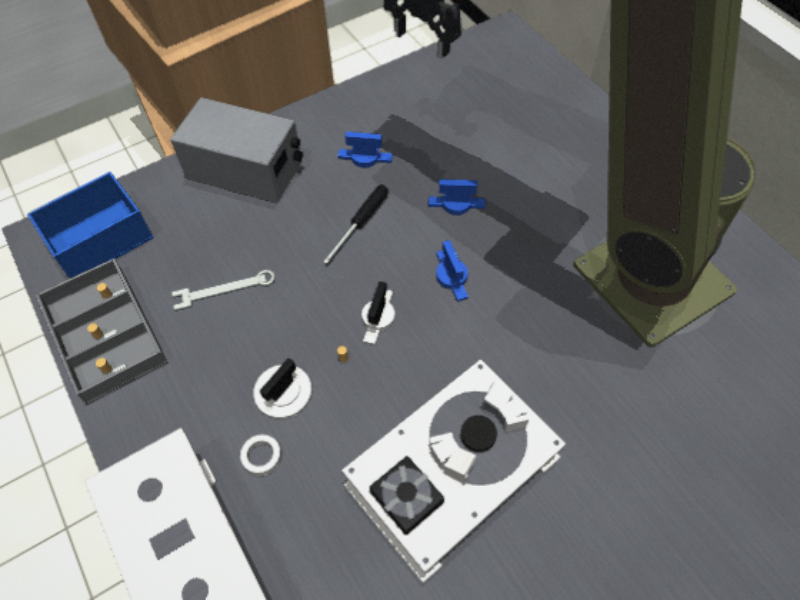

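View pics/side0.png

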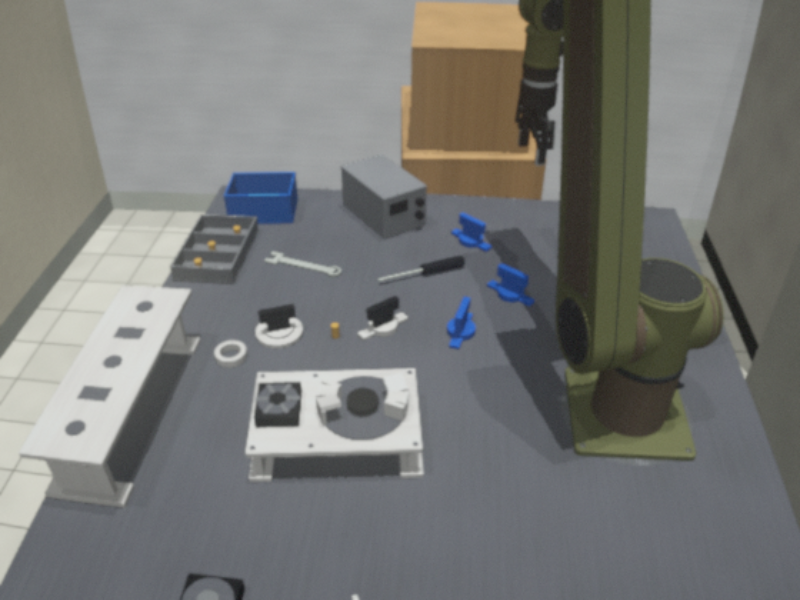

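The scene view (800x600 scale) shows the eared cover at (378,313), the blank at (282,388) and the socket pad at (478,433). The fan is at (406,492), so port +x points towards it. In the side view the cover is at (383,318) and the pad at (362,402). I'll triangulate these roughly.

```bash
cat > h.py <<'E'
import numpy as np,cv2,pickle
def ray(c,p):
    T=c["world_to_cam"];R=T[:3,:3];t=T[:3,3]
    q=cv2.undistortPoints(np.array([[p]],float),c["intrinsics"],c["dist"])[0,0]
    return -R.T@t, R.T@np.r_[q,1]
def at_z(c,p,z):
    o,d=ray(c,p); return o+d*(z-o[2])/d[2]
def tri(obs):
    A=np.zeros((3,3));b=np.zeros(3)
    for c,p in obs:
        o,d=ray(c,p);d=d/np.linalg.norm(d);M=np.eye(3)-np.outer(d,d);A+=M;b+=M@o
    X=np.linalg.solve(A,b)
    return X
def proj(c,X):
    T=c["world_to_cam"]
    r,_=cv2.Rodrigues(T[:3,:3])
    return cv2.projectPoints(np.atleast_2d(np.array(X,float)),r,T[:3,3],c["intrinsics"],c["dist"])[0][:,0]
E
python3 - <<'E'
from h import *
s=pickle.load(open("scene0.pkl","rb"));d=pickle.load(open("side0.pkl","rb"))
k=.7
for n,a,b in [("pad",(478,433),(362,402)),("fan",(406,492),(278,398)),("corner-xfar",(480,366),(408,376)),("c2",(349,470),(263,376)),("c3",(558,442),(418,446)),("c4",(426,560),(253,447)),("earA",(390,292),(403,318)),("earB",(371,338),(364,334)),("handle",(378,297),(383,308))]:
    X=tri([(s,np.array(a)*k),(d,np.array(b)*k)]);print(n,X.round(1),(proj(s,X)/k).round(0),(proj(d,X)/k).round(0))
for p in [(390,294),(371,338),(378,314)]: print(at_z(s,np.array(p)*k,8).round(1))
for p in [(403,318),(364,334)]: print(at_z(d,np.array(p)*k,8).round(1))
E
```

```text
pad [453.8  90.9  80.8] [[478. 433.]] [[362. 402.]]
fan [587.  109.5  94.1] [[406. 491.]] [[277. 398.]]
corner-xfar [384.8   0.   60.5] [[479. 368.]] [[409. 375.]]
c2 [634.1  31.6  64. ] [[349. 469.]] [[262. 376.]]
c3 [358.9 159.9  63.4] [[558. 442.]] [[418. 446.]]
c4 [609.9 194.   70.5] [[426. 559.]] [[252. 447.]]
earA [ 413.4 -221.6    6.5] [[390. 293.]] [[404. 317.]]
earB [ 486.1 -162.6    6.8] [[371. 338.]] [[364. 334.]]
handle [ 449.4 -199.8   47.7] [[377. 299.]] [[384. 307.]]
[ 414.4 -218.5    8. ]
[ 486.7 -161.7    8. ]
[ 452.8 -195.3    8. ]
[ 414.5 -217.8    8. ]
[ 485.6 -161.5    8. ]
```

```bash
R='{"offset":[28,30.5,0],"twist":[0,0,0.34],"gripper":0}'
python3 -m inch '[{"offset":[28,30.5,0],"twist":[0,0,0.34],"gripper":0},{"offset":[28,30.5,0],"twist":[0,0,0.34],"gripper":0},{"offset":[28,30.5,0],"twist":[0,0,0.34],"gripper":0},{"offset":[28,30.5,0],"twist":[0,0,0.34],"gripper":0},{"offset":[28,30.5,0],"twist":[0,0,0.34],"gripper":0},{"offset":[28,30.5,0],"twist":[0,0,0.34],"gripper":0},{"offset":[28,30.5,0],"twist":[0,0,0.34],"gripper":0},{"offset":[28,30.5,0],"twist":[0,0,0.34],"gripper":0},{"offset":[28,30.5,0],"twist":[0,0,0.34],"gripper":0},{"offset":[28,30.5,0],"twist":[0,0,0.34],"gripper":0},{"offset":[28,30.5,0],"twist":[0,0,0.34],"gripper":0},{"offset":[28,30.5,0],"twist":[0,0,0.34],"gripper":0}]'
cat > look.py <<'E'
import sys
from h import *
from station import ctrl,vision
n,f=sys.argv[1:3]
c=vision.capture(n);pickle.dump(c,open(f"{f}.pkl","wb"))
cv2.imwrite(f"pics/{f}.png",cv2.resize(c["frame"][:,:,::-1],(800,600),interpolation=cv2.INTER_CUBIC))
o=ctrl.get_obs();print(o["time_s"],o["joint_pos"].round(3),o["eef_pos"].round(1),o["ee_rot"].round(4),o["force"].round(1))
E
python3 look.py wrist w1
```

```text
time_s: 1.35
eef_pos: [449.4, -192.5, 195.1]
ee_rot: [-0.0, 0.945, 0.328, -0.0]
force: [-0.4, -0.7, 0.6]
width: 85.8
1.4 [-0.405  0.199 -0.22   1.152 -0.     2.068] [ 449.4 -192.6  195.1] [-1.000e-04  9.447e-01  3.281e-01 -3.000e-04] [ 0.4 -0.5 -0.4]
```

View pics/w1.png

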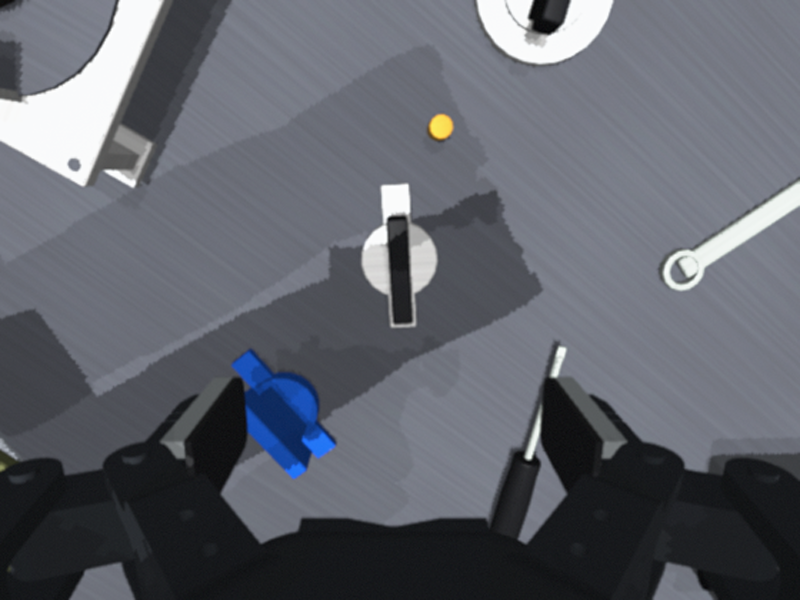

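The wrist view shows the cover with ear tips at (395,185) and (402,327), hub centre about (399,258), and the handle aligned with the ears. J6 is at 118° and would run out of range at the end of the turn, so I'll flip the gripper by +180°.

```bash
python3 - <<'E'
from h import *
w=pickle.load(open("w1.pkl","rb"));k=.7
A=at_z(w,np.array((395.5,185))*k,8);B=at_z(w,np.array((402.5,327))*k,8)
print(A,B,(A+B)/2,np.linalg.norm(A-B),np.degrees(np.arctan2(*(A-B)[1::-1])))
a=at_z(w,np.array((398,218))*k,62);b=at_z(w,np.array((401.5,323))*k,62);print(a,b,(a+b)/2,np.linalg.norm(a-b),np.degrees(np.arctan2(*(a-b)[1::-1])))
print(at_z(w,np.array((399.5,258.5))*k,14))
# port corners
for p in [(86,186),(75,164)]: print(at_z(w,np.array(p)*k,64))
E
python3 -m inch '[{"offset":[0,0,0],"twist":[0,0,1.57],"gripper":0},{"offset":[0,0,0],"twist":[0,0,1.57],"gripper":0},{"offset":[0,0,0],"twist":[0,0,1.57],"gripper":0},{"offset":[0,0,0],"twist":[0,0,1.57],"gripper":0},{"offset":[0,0,0],"twist":[0,0,1.57],"gripper":0},{"offset":[0,0,0],"twist":[0,0,1.57],"gripper":0},{"offset":[0,0,0],"twist":[0,0,1.57],"gripper":0},{"offset":[0,0,0],"twist":[0,0,1.57],"gripper":0},{"offset":[0,0,0],"twist":[0,0,1.57],"gripper":0},{"offset":[0,0,0],"twist":[0,0,1.57],"gripper":0},{"offset":[0,0,0],"twist":[0,0,1.57],"gripper":0}]'
```

```text
[ 494.42021486 -160.68103584    8.        ] [ 413.31108991 -231.95239596    8.        ] [ 453.86565239 -196.3167159     8.        ] 107.97359364648723 41.30608059785343
[ 480.91632876 -173.0210537    62.        ] [ 428.37263261 -217.76080928   62.        ] [ 454.64448069 -195.39093149   62.        ] 69.01076535401485 40.413634759589094
[ 454.92603725 -195.72116183   14.        ]
[377.11494583  -8.58928091  64.        ]
[384.49398988   3.46946625  64.        ]
time_s: 2.5
eef_pos: [449.6, -192.7, 195.3]
ee_rot: [-0.0, 0.435, 0.901, -0.0]
force: [0.3, -0.4, -0.8]
width: 85.4
```

```bash
python3 -m inch '[{"offset":[0.5,-0.3,0],"twist":[0,0,1.615],"gripper":0},{"offset":[0.5,-0.3,0],"twist":[0,0,1.615],"gripper":0},{"offset":[0.5,-0.3,0],"twist":[0,0,1.615],"gripper":0},{"offset":[0.5,-0.3,0],"twist":[0,0,1.615],"gripper":0},{"offset":[0.5,-0.3,0],"twist":[0,0,1.615],"gripper":0},{"offset":[0.5,-0.3,0],"twist":[0,0,1.615],"gripper":0},{"offset":[0.5,-0.3,0],"twist":[0,0,1.615],"gripper":0},{"offset":[0.5,-0.3,0],"twist":[0,0,1.615],"gripper":0},{"offset":[0.5,-0.3,-4],"twist":[0,0,1.615],"gripper":0},{"offset":[0.5,-0.3,-7],"twist":[0,0,1.615],"gripper":0},{"offset":[0.5,-0.3,-9],"twist":[0,0,1.615],"gripper":0},{"offset":[0.5,-0.3,-9],"twist":[0,0,1.615],"gripper":0}]'
python3 look.py wrist w2
```

```text
time_s: 3.7
eef_pos: [452.0, -194.5, 102.6]
ee_rot: [-0.002, -0.348, 0.937, 0.002]
force: [-0.5, -0.0, 0.2]
width: 85.2
3.75 [-0.406  0.268 -0.376  0.93  -0.    -1.116] [ 453.6 -194.9  104.3] [-0.0012 -0.3475  0.9377  0.0011] [0.1 0.3 0.1]
```

View pics/w2.png

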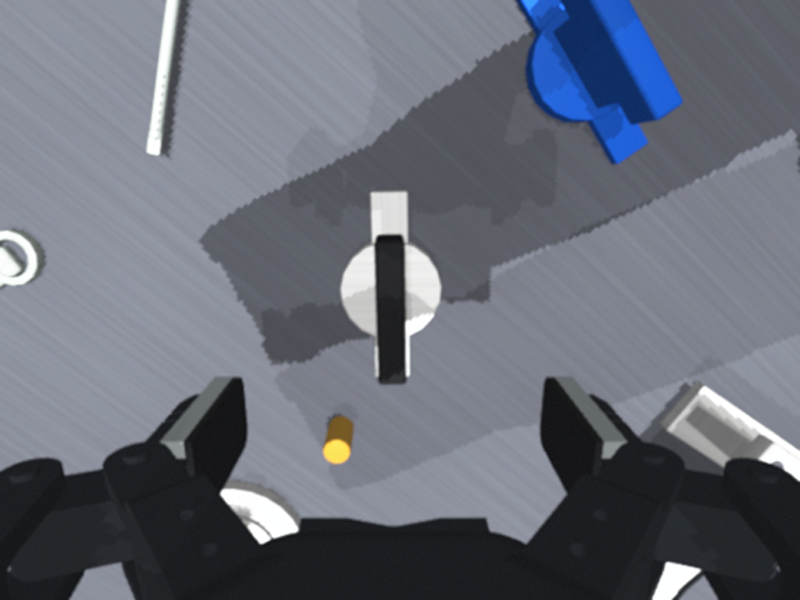

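The cover is square between the jaws: ear tip at (389,193), handle along x≈391. Now I descend, grip and lift.

```bash
python3 -m inch '[{"offset":[0,0,-3],"twist":[0,0,0],"gripper":0},{"offset":[0,0,-6],"twist":[0,0,0],"gripper":0},{"offset":[0,0,-7.4],"twist":[0,0,0],"gripper":0},{"offset":[0,0,-7.4],"twist":[0,0,0],"gripper":0},{"offset":[0,0,-7.4],"twist":[0,0,0],"gripper":1},{"offset":[0,0,-7.4],"twist":[0,0,0],"gripper":1},{"offset":[0,0,-7.4],"twist":[0,0,0],"gripper":1},{"offset":[0,0,-7.4],"twist":[0,0,0],"gripper":1},{"offset":[0,0,-7.4],"twist":[0,0,0],"gripper":1},{"offset":[0,0,-7.4],"twist":[0,0,0],"gripper":1},{"offset":[0,0,-7.4],"twist":[0,0,0],"gripper":1},{"offset":[0,0,-7.4],"twist":[0,0,0],"gripper":1}]'
```

```text
time_s: 4.95
eef_pos: [455.5, -194.5, 31.2]
ee_rot: [-0.0, -0.35, 0.937, 0.0]
force: [-0.1, -0.1, 0.2]
width: -0.2
```

The fingers read fully shut, so they didn't take hold of the handle. I'll look.

```bash
python3 look.py wrist w3
```

```text
5.0 [-0.404  0.342 -0.488  0.741 -0.    -1.118] [ 455.5 -194.5   31.1] [-0.     -0.3496  0.9369  0.    ] [-0.7 -0.5 -0.4]
```

View pics/w3.png

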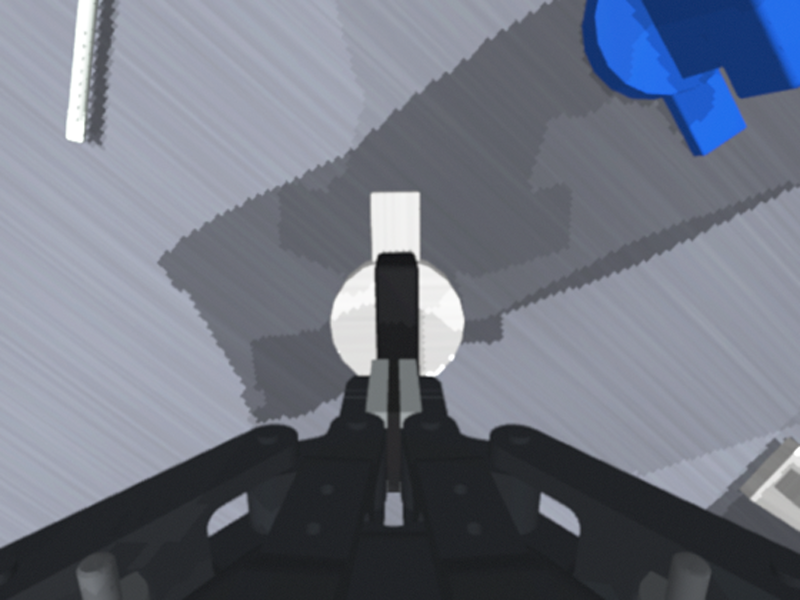

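```bash
python3 - <<'E'
from h import *
from station import ctrl
k=.7
o=ctrl.get_obs();print(o["width"],o["eef_pos"],o["joint_efforts"].round(1))
w=pickle.load(open("w3.pkl","rb"))
u=np.array([np.cos(np.radians(41)),np.sin(np.radians(41)),0])
c=np.array([454.4,-195.7,0])
print("expected TCP, grasp",proj(w,[[455.5,-194.5,31],[455.5,-194.5,50]])/k)
print("exp ears",proj(w,[c-54*u+[0,0,8],c+54*u+[0,0,8]])/k,"handle",proj(w,[c-35*u+[0,0,62],c+35*u+[0,0,62]])/k)
for f,p,q in [("w2",(389.5,193),(390,237)),("w3",(395,192),(397,255))]:
    w=pickle.load(open(f+".pkl","rb"))
    E=at_z(w,np.array(p)*k,8);H=at_z(w,np.array(q)*k,62)
    print(f,"ear",E,"-> centre",E+54*u,"handle end",H,"->",H+35*u)
E
```

```text
0.03369138847703938 [ 455.47481073 -194.48678677   31.14790886] [  0.  -40.2  20.5   0.   -0.    0. ]
expected TCP, grasp [[395.99027811 342.39250004]
 [396.25538319 361.04946009]]
exp ears [[395.29813075 191.71301931]
 [395.29660967 433.0382828 ]] handle [[395.92515851 263.75394078]
 [395.8479343  464.96138865]]
w2 ear [ 414.4905377  -230.39452591    8.        ] -> centre [ 455.24485503 -194.96733834    8.        ] handle end [ 426.94531452 -219.22796761   62.        ] -> [ 453.36014983 -196.26590159   62.        ]
w3 ear [ 413.80900126 -231.14346859    8.        ] -> centre [ 454.5633186  -195.71628103    8.        ] handle end [ 425.7371423  -220.18535909   62.        ] -> [ 452.1519776  -197.22329308   62.        ]
```

```bash
python3 - <<'E'
from h import *
from station import vision
im=[]
for n in ("side","scene"):
    c=vision.capture(n);pickle.dump(c,open(n+"4.pkl","wb"))
    x,y=proj(c,[455,-195,45])[0];x,y=int(x),int(y);print(n,x,y)
    im.append(cv2.resize(c["frame"][y-65:y+65,x-43:x+43,::-1],(400,600),interpolation=cv2.INTER_CUBIC))
cv2.imwrite("pics/s4.png",np.hstack(im))
E
```

```text
side 266 216
scene 263 212
```

View pics/s4.png

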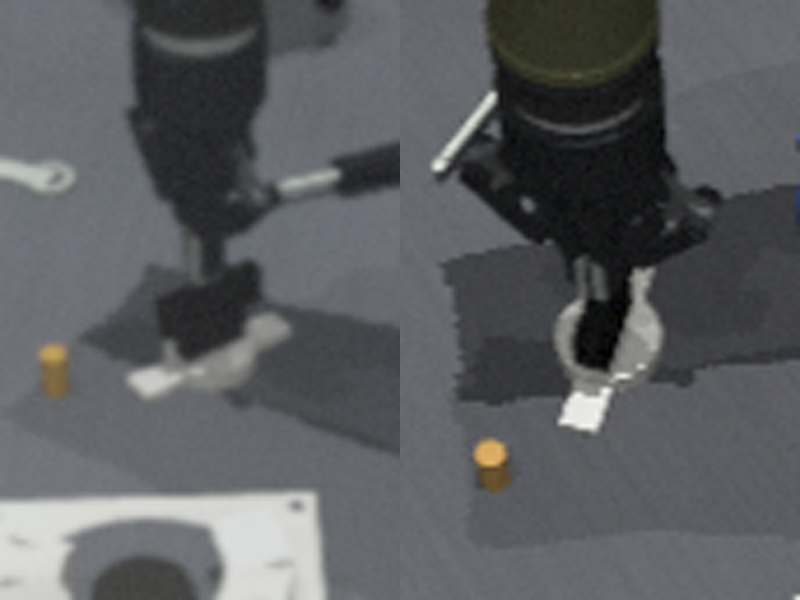

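```bash
python3 - <<'E'
from h import *
w=pickle.load(open("w3.pkl","rb"));s=pickle.load(open("scene4.pkl","rb"));d=pickle.load(open("side4.pkl","rb"));k=.7
u=np.array([np.cos(np.radians(41)),np.sin(np.radians(41)),0])
p=np.array([455.5,-194.5,0])
for z in (31,50,62,66,70,75): print(z,proj(w,[p+[0,0,z],p-11*u+[0,0,z]]).round(1).tolist()/np.array(k) if 0 else (proj(w,[p+[0,0,z],p-11*u+[0,0,z]])/k).round(0).tolist(), ((proj(d,[p+[0,0,z]])[0]-[223,151])*4.65).round(0),((proj(s,[p+[0,0,z]])[0]-[220,147])*4.65).round(0)+[400,0])
E
```

```text
31 [[396.0, 342.0], [396.0, 315.0]] [204. 323.] [602. 319.]
50 [[396.0, 361.0], [396.0, 331.0]] [203. 299.] [600. 300.]
62 [[396.0, 375.0], [396.0, 343.0]] [203. 283.] [599. 288.]
66 [[397.0, 380.0], [397.0, 347.0]] [203. 277.] [598. 283.]
70 [[397.0, 386.0], [397.0, 352.0]] [203. 272.] [598. 279.]
75 [[397.0, 393.0], [397.0, 358.0]] [203. 265.] [597. 274.]
```

The fingers have shut just above the bar: in the side view the bar's face is unobstructed and the tips sit at about z 62–75, while the TCP reads 31. The real tips look about 35 mm higher than reported. I'll open, go down 25 mm while watching the force, and close again.

```bash
python3 -m inch '[{"offset":[0,0,0],"twist":[0,0,0],"gripper":0},{"offset":[0,0,0],"twist":[0,0,0],"gripper":0},{"offset":[0,0,0],"twist":[0,0,0],"gripper":0},{"offset":[0,0,0],"twist":[0,0,0],"gripper":0},{"offset":[0,0,0],"twist":[0,0,0],"gripper":0},{"offset":[0,0,0],"twist":[0,0,0],"gripper":0},{"offset":[0,0,-1],"twist":[0,0,0],"gripper":0},{"offset":[0,0,-2],"twist":[0,0,0],"gripper":0},{"offset":[0,0,-2.5],"twist":[0,0,0],"gripper":0},{"offset":[0,0,-2.5],"twist":[0,0,0],"gripper":0}]'
python3 - <<'E'
from h import *
from station import vision
im=[]
for n in ("side","scene"):
    c=vision.capture(n);pickle.dump(c,open(n+"5.pkl","wb"))
    x,y=proj(c,[455,-195,45])[0];x,y=int(x),int(y)
    im.append(cv2.resize(c["frame"][y-65:y+65,x-43:x+43,::-1],(400,600),interpolation=cv2.INTER_CUBIC))
cv2.imwrite("pics/s5.png",np.hstack(im))
E
```

```text
time_s: 6.1
eef_pos: [454.2, -194.0, 4.8]
ee_rot: [-0.001, -0.35, 0.937, 0.001]
force: [0.2, 1.2, 0.2]
width: 85.2
```

View pics/s5.png

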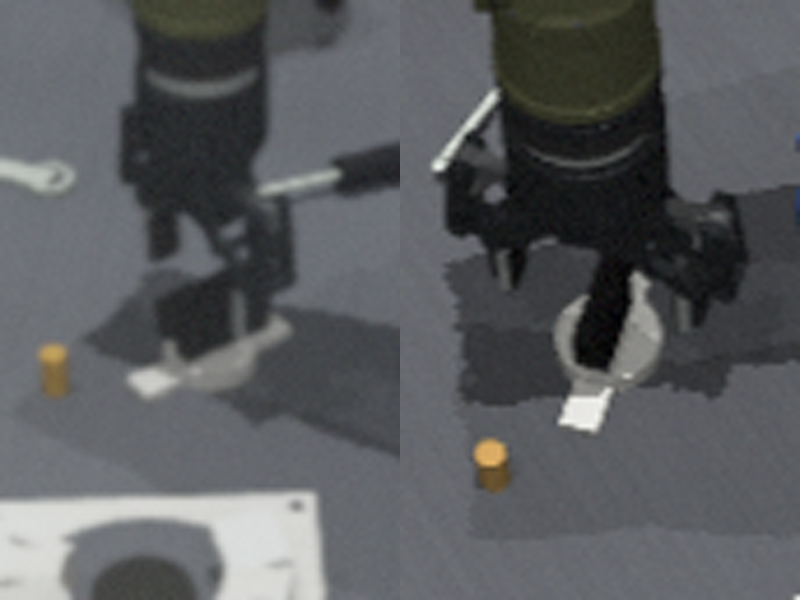

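```bash
python3 - <<'E'
from h import *
s=pickle.load(open("scene5.pkl","rb"));d=pickle.load(open("side5.pkl","rb"))
for a,b in [((160,258),(512,285)),((245,332),(686,325))]:
    X=tri([(d,np.array(a)/4.65+[223,151]),(s,np.array(b)/4.65-[400/4.65,0]+[220,147])]);print(X)
E
```

```text
[ 487.20549731 -226.80878803   52.12373412]
[ 427.59505002 -155.31750684   57.22037106]
```

The open tips triangulate to about z 55, against roughly 18 from the reported TCP, so the offset is about +37 mm. Another 10 mm down puts the pads on the bar.

```bash
python3 -m inch '[{"offset":[0,0,-0.5],"twist":[0,0,0],"gripper":0},{"offset":[0,0,-1],"twist":[0,0,0],"gripper":0},{"offset":[0,0,-1],"twist":[0,0,0],"gripper":0},{"offset":[0,0,-1],"twist":[0,0,0],"gripper":1},{"offset":[0,0,-1],"twist":[0,0,0],"gripper":1},{"offset":[0,0,-1],"twist":[0,0,0],"gripper":1},{"offset":[0,0,-1],"twist":[0,0,0],"gripper":1},{"offset":[0,0,-1],"twist":[0,0,0],"gripper":1},{"offset":[0,0,-1],"twist":[0,0,0],"gripper":1},{"offset":[0,0,-1],"twist":[0,0,0],"gripper":1},{"offset":[0,0,-1],"twist":[0,0,0],"gripper":1}]'
```

```text
time_s: 7.3
eef_pos: [455.8, -194.5, -3.6]
ee_rot: [0.0, -0.35, 0.937, -0.0]
force: [-0.3, 0.6, 2.3]
width: 13.1
```

Gripped: width is 13 mm for a 14 mm bar, and the underside is the reported z + 3.6. I'll lift, and meanwhile zoom on the socket in the first images.

```bash
python3 -m inch '[{"offset":[0,0,3],"twist":[0,0,0],"gripper":1},{"offset":[0,0,6],"twist":[0,0,0],"gripper":1},{"offset":[0,0,9],"twist":[0,0,0],"gripper":1},{"offset":[0,0,12],"twist":[0,0,0.1],"gripper":1},{"offset":[0,0,14],"twist":[0,0,0.25],"gripper":1},{"offset":[0,0,14],"twist":[0,0,0.4],"gripper":1},{"offset":[0,0,14],"twist":[0,0,0.55],"gripper":1},{"offset":[0,0,14],"twist":[0,0,0.7],"gripper":1},{"offset":[0,0,14],"twist":[0,0,0.81],"gripper":1},{"offset":[0,0,14],"twist":[0,0,0.81],"gripper":1},{"offset":[0,0,14],"twist":[0,0,0.81],"gripper":1}]'
python3 - <<'E'
from h import *
im=[]
for n in ("scene","side"):
    c=pickle.load(open(n+"0.pkl","rb"))
    x,y=proj(c,[455,91,84])[0].round().astype(int);print(n,x-50,y-50)
    im.append(cv2.resize(c["frame"][y-50:y+50,x-50:x+50,::-1],(400,400),interpolation=cv2.INTER_CUBIC))
cv2.imwrite("pics/port.png",np.hstack(im))
E
```

```text
time_s: 8.4
eef_pos: [455.0, -194.4, 135.7]
ee_rot: [-0.0, -0.69, 0.724, 0.001]
force: [0.9, -0.4, -3.1]
width: 13.1
scene 284 253
side 203 230
```

View pics/port.png

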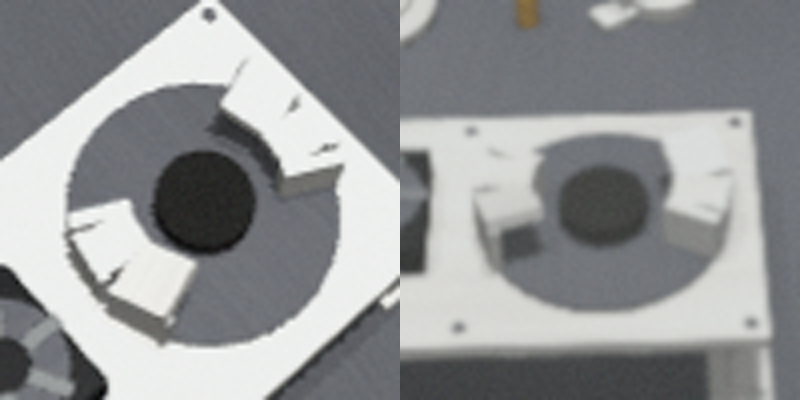

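The zoom shows the pad disc at crop (204,199) in scene and (203,202) in side, and the ring on the plate at (204,215) and (205,222).

```bash
python3 - <<'E'
from h import *
s=pickle.load(open("scene0.pkl","rb"));d=pickle.load(open("side0.pkl","rb"))
S=lambda p:np.array(p)/4+[283.6,252.6];D=lambda p:np.array(p)/4+[202.6,229.6]
for n,a,b in [("pad",(204,199),(203,202)),("ring",(204,215),(205,222)),("hole near",(208.5,14),(336,123)),("hole3",None,(352,323)),("hole2",None,(59,327)),("hole1",None,(72,132))]:
    if a: X=tri([(s,S(a)),(d,D(b))]);print(n,X.round(1),proj(s,X)-S(a),proj(d,X)-D(b))
    else: print(n,at_z(d,D(b),64).round(1))
print("pad@84",at_z(s,S((204,199)),84),at_z(d,D((203,202)),84))
print("ring@64",at_z(s,S((204,215)),64),at_z(d,D((205,222)),64))
from station import ctrl
o=ctrl.get_obs();q=o["ee_rot"];print(o["eef_pos"],np.degrees(2*np.arctan2(q[2],q[1]))%360,o["joint_pos"].round(3))
E
```

```text
pad [453.9  90.6  84.6] [[ 0.01924197 -0.04856836]] [[-0.03840488  0.02586366]]
ring [453.8  93.   69.8] [[ 0.20889811 -0.52486965]] [[-0.41821818  0.27844844]]
hole near [3.849e+02 2.000e-01 6.770e+01] [[ 0.03820063 -0.09218638]] [[-0.07242122  0.05318659]]
hole3 [363.3 155.1  64. ]
hole2 [523.6 173.9  64. ]
hole1 [544.5  19.5  64. ]
pad@84 [453.84069269  90.50907     84.        ] [453.94661705  89.92615287  84.        ]
ring@64 [453.20275978  92.11979485  64.        ] [453.86760351  86.51389522  64.        ]
[ 454.975874   -194.36805383  135.67254252] 267.19781983535506 [-0.404  0.244 -0.321  1.007 -0.    -1.926]
```

```bash
python3 -m inch '[{"offset":[-0.1,4,0],"twist":[0,0,0],"gripper":1},{"offset":[-0.1,8,0],"twist":[0,0,0],"gripper":1},{"offset":[-0.1,12,0],"twist":[0,0,0],"gripper":1},{"offset":[-0.1,16,0],"twist":[0,0,0],"gripper":1},{"offset":[-0.1,20,0],"twist":[0,0,0],"gripper":1},{"offset":[-0.1,24,0],"twist":[0,0,0],"gripper":1},{"offset":[-0.1,27,0],"twist":[0,0,0],"gripper":1},{"offset":[-0.1,28.6,0],"twist":[0,0,0],"gripper":1},{"offset":[-0.1,28.6,0],"twist":[0,0,0],"gripper":1},{"offset":[-0.1,28.6,0],"twist":[0,0,0],"gripper":1},{"offset":[-0.1,28.6,0],"twist":[0,0,0],"gripper":1}]'
python3 look.py wrist w6
```

```text
time_s: 9.5
eef_pos: [454.3, 90.6, 136.0]
ee_rot: [-0.0, -0.69, 0.724, -0.0]
force: [0.7, 0.3, -2.7]
width: 13.2
9.55 [ 0.197  0.191 -0.391  0.989 -0.    -1.325] [454.4  90.6 136.1] [-2.000e-04 -6.898e-01  7.240e-01 -0.000e+00] [-0.5 -0.1 -1.9]
```

View pics/w6.png

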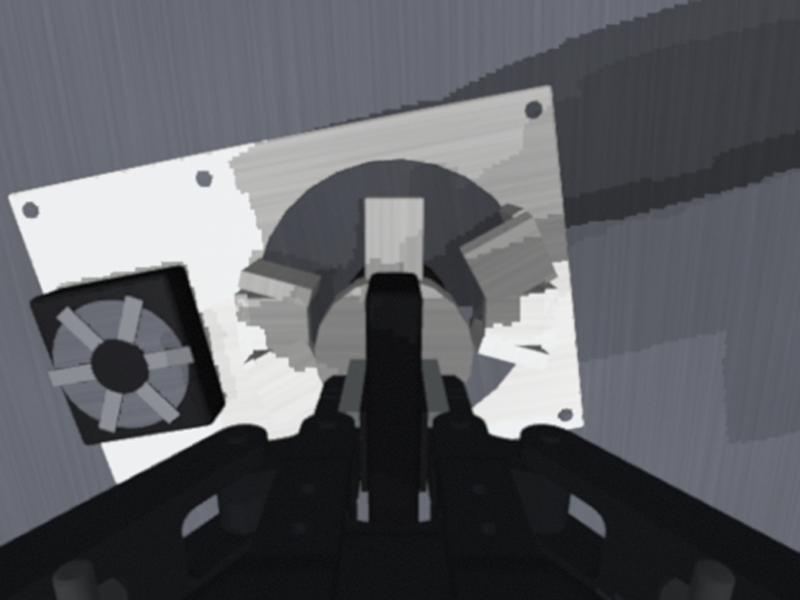

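The wrist view shows the ear tip at (395,198), the socket around it with both claws beside the ear, and plate holes at (31,210), (204,179), (534,109) and (566,415).

```bash
python3 - <<'E'
from h import *
w=pickle.load(open("w6.pkl","rb"));k=.7
H=[at_z(w,np.array(p)*k,65) for p in [(31,210),(204,179),(534,109),(566,415)]]
print(np.round(H,1));v=H[0]-H[2];print("yaw",np.degrees(np.arctan2(v[1],v[0])),np.degrees(np.arctan2(*(H[3]-H[2])[[1,0]]))-90)
E=at_z(w,np.array((394.5,198))*k,147.7);q=np.radians(267.2);print("cover centre",E,E-54*np.array([np.cos(q),np.sin(q),0]))
a=at_z(w,np.array((365,198))*k,147.7);b=at_z(w,np.array((424,198))*k,147.7);print(np.linalg.norm(a-b),a-b)
E
```

```text
[[6.377e+02 3.510e+01 6.500e+01]
 [5.465e+02 2.500e+01 6.500e+01]
 [3.843e+02 2.000e-01 6.500e+01]
 [3.621e+02 1.629e+02 6.500e+01]]
yaw 7.8421135866052385 7.759281194717246
cover centre [452.89003867  34.21322467 147.7       ] [455.52792624  88.14875608 147.7       ]
19.635645290249 [19.61304954 -0.94172919  0.        ]
```

```bash
python3 -m inch '[{"offset":[-0.1,0.2,-1],"twist":[0,0,0],"gripper":1},{"offset":[-0.1,0.2,-2],"twist":[0,0,0],"gripper":1},{"offset":[-0.1,0.2,-3],"twist":[0,0,0],"gripper":1},{"offset":[-0.1,0.2,-4],"twist":[0,0,0],"gripper":1},{"offset":[-0.1,0.2,-4.6],"twist":[0,0,0],"gripper":1},{"offset":[-0.1,0.2,-5.2],"twist":[0,0,0],"gripper":1},{"offset":[-0.1,0.2,-5.2],"twist":[0,0,0],"gripper":1},{"offset":[-0.1,0.2,-5.2],"twist":[0,0,0],"gripper":1}]'
python3 -m inch '[{"offset":[0,0,-0.2],"twist":[0,0,0],"gripper":1},{"offset":[0,0,-0.4],"twist":[0,0,0],"gripper":1},{"offset":[0,0,-0.6],"twist":[0,0,0],"gripper":1},{"offset":[0,0,-0.6],"twist":[0,0,0],"gripper":1},{"offset":[0,0,-0.6],"twist":[0,0,0],"gripper":1}]'
```

```text
time_s: 10.35
eef_pos: [453.1, 93.3, 84.5]
ee_rot: [-0.0, -0.69, 0.723, 0.0]
force: [-3.3, -0.4, 2.5]
width: 13.1
time_s: 10.85
eef_pos: [453.6, 93.5, 78.8]
ee_rot: [0.0, -0.69, 0.723, -0.0]
force: [-3.8, -0.8, 7.0]
width: 12.9
```

Contact was made, and the force rose 4.5 N over 5.7 mm, which matches the pad's 0.8 N/mm. The press is about 6.5 mm, so I start the clockwise turn.

```bash
python3 -m inch '[{"offset":[0,0,0],"twist":[0,0,-0.1],"gripper":1},{"offset":[0,0,0],"twist":[0,0,-0.2],"gripper":1},{"offset":[0.05,-0.05,0],"twist":[0,0,-0.3],"gripper":1},{"offset":[0.05,-0.05,0],"twist":[0,0,-0.4],"gripper":1},{"offset":[0.1,-0.1,0],"twist":[0,0,-0.5],"gripper":1},{"offset":[0.1,-0.1,0],"twist":[0,0,-0.6],"gripper":1},{"offset":[0.1,-0.15,0],"twist":[0,0,-0.7],"gripper":1},{"offset":[0.1,-0.15,0],"twist":[0,0,-0.7],"gripper":1}]'
python3 - <<'E'
from station import ctrl
o=ctrl.get_obs();print(o["force"],o["wrist_torque"],o["joint_pos"])
E
```

```text
time_s: 11.65
eef_pos: [457.5, 92.4, 79.7]
ee_rot: [0.003, -0.4, 0.917, -0.001]
force: [-0.2, 0.0, 7.0]
width: 13.3
[-2.36109428e-01  6.37208803e-05  7.03188861e+00] [-0.14865352  0.11971714 -0.02369459] [ 1.99562413e-01  2.41911884e-01 -4.87095597e-01  8.36121145e-01
 -3.67911406e-04 -6.22905250e-01]
```

```bash
python3 -m inch '[{"offset":[0,0,0],"twist":[0,0,-0.1],"gripper":1},{"offset":[0,0,0],"twist":[0,0,-0.2],"gripper":1},{"offset":[0,-0.05,0],"twist":[0,0,-0.3],"gripper":1},{"offset":[0,-0.1,0],"twist":[0,0,-0.4],"gripper":1},{"offset":[0,-0.1,0],"twist":[0,0,-0.5],"gripper":1},{"offset":[0,-0.1,0],"twist":[0,0,-0.6],"gripper":1},{"offset":[0,-0.1,0],"twist":[0,0,-0.7],"gripper":1},{"offset":[0,-0.1,0],"twist":[0,0,-0.7],"gripper":1},{"offset":[0,-0.1,0],"twist":[0,0,-0.7],"gripper":1}]'
python3 - <<'E'
from station import ctrl
import numpy as np
o=ctrl.get_obs();q=o["ee_rot"];print(np.degrees(2*np.arctan2(q[2],q[1]))%360,o["force"],o["wrist_torque"],o["eef_pos"])
E
```

```text
time_s: 12.55
eef_pos: [457.4, 91.1, 79.6]
ee_rot: [0.003, -0.062, 0.998, -0.0]
force: [0.1, -1.5, 6.2]
width: 13.0
187.0958985553338 [ 0.07476956 -1.53375074  6.20231996] [-0.31938543  0.1404469  -0.00687046] [457.381599    91.10896358  79.63256844]
```

In line, with no jam. I'll go about 7° farther towards the stop, so the ears are well under the level part.

```bash
python3 -m inch '[{"offset":[0,0,0],"twist":[0,0,-0.06],"gripper":1},{"offset":[0,0,0],"twist":[0,0,-0.12],"gripper":1},{"offset":[0,0,0],"twist":[0,0,-0.12],"gripper":1}]'
python3 - <<'E'
from station import ctrl
import numpy as np
o=ctrl.get_obs();q=o["ee_rot"];print(np.degrees(2*np.arctan2(q[2],q[1]))%360,o["force"],o["wrist_torque"],o["eef_pos"])
E
```

```text
time_s: 12.85
eef_pos: [457.4, 91.1, 79.6]
ee_rot: [0.003, -0.002, 1.0, -0.0]
force: [-0.2, -1.3, 6.3]
width: 13.3
180.26173578357736 [-0.15750446 -1.32558274  6.33407042] [-0.35871859  0.13634515  0.50689742] [457.41721411  91.07392046  79.62421805]
```

```bash
python3 -m inch '[{"offset":[0,0,0.15],"twist":[0,0,-0.0],"gripper":1},{"offset":[0,0,0.3],"twist":[0,0,0],"gripper":1},{"offset":[0,0,0.3],"twist":[0,0,0],"gripper":0},{"offset":[0,0,0.3],"twist":[0,0,0],"gripper":0},{"offset":[0,0,0.3],"twist":[0,0,0],"gripper":0},{"offset":[0,0,0.3],"twist":[0,0,0],"gripper":0},{"offset":[0,0,0.3],"twist":[0,0,0],"gripper":0},{"offset":[0,0,0.3],"twist":[0,0,0],"gripper":0},{"offset":[0,0,0.3],"twist":[0,0,0],"gripper":0}]'
python3 -m inch '[{"offset":[0,0,3],"twist":[0,0,0],"gripper":0},{"offset":[0,0,6],"twist":[0,0,0],"gripper":0},{"offset":[0,0,10],"twist":[0,0,0],"gripper":0},{"offset":[0,4,10],"twist":[0,0,0],"gripper":0},{"offset":[5,5,10],"twist":[0,0,0],"gripper":0},{"offset":[10,5,10],"twist":[0,0,0],"gripper":0},{"offset":[10,5,10],"twist":[0,0,0],"gripper":0},{"offset":[10,5,10],"twist":[0,0,0],"gripper":0}]'
python3 - <<'E'
from h import *
from station import vision
im=[]
for n in ("scene","wrist"):
    c=vision.capture(n);pickle.dump(c,open(n+"7.pkl","wb"))
    if n=="scene":
        x,y=proj(c,[455,91,95])[0].round().astype(int);print(x-50,y-75)
        im.append(cv2.resize(c["frame"][y-75:y+75,x-50:x+50,::-1],(400,600),interpolation=cv2.INTER_CUBIC))
    else: im.append(cv2.resize(c["frame"][:,:,::-1],(400,300)))
im[1]=cv2.copyMakeBorder(im[1],0,300,0,0,cv2.BORDER_CONSTANT)
d=vision.capture("side");pickle.dump(d,open("side7.pkl","wb"))
x,y=proj(d,[455,91,95])[0].round().astype(int)
im[1][300:]=cv2.resize(d["frame"][y-45:y+45,x-60:x+60,::-1],(400,300),interpolation=cv2.INTER_CUBIC)
cv2.imwrite("pics/end.png",np.hstack(im))
E
```

```text
time_s: 13.75
eef_pos: [454.5, 91.0, 81.2]
ee_rot: [-0.0, -0.002, 1.0, 0.0]
force: [0.7, -0.1, -0.5]
width: 85.7
time_s: 14.55
eef_pos: [554.8, 140.9, 180.1]
ee_rot: [-0.001, -0.002, 1.0, -0.0]
force: [-1.1, 0.3, -0.7]
width: 85.4
285 226
```

View pics/end.png

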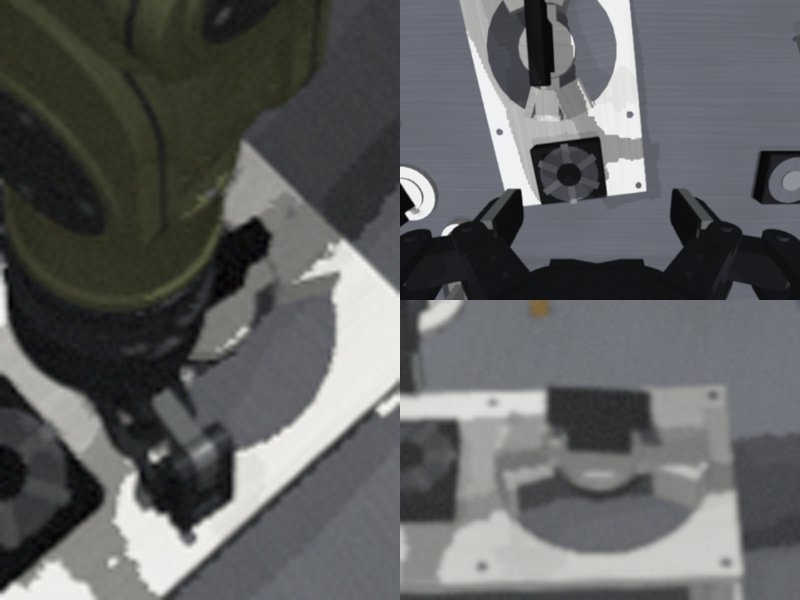

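The cover sits in the socket with both ears under the claws. I'll take one clear wrist look to measure the angle and height.

```bash
python3 -m inch '[{"offset":[-2,-5,1],"twist":[0,0,0],"gripper":0},{"offset":[-3,-5,2],"twist":[0,0,0],"gripper":0},{"offset":[-3,-5,3],"twist":[0,0,0],"gripper":0},{"offset":[-3,-5,3],"twist":[0,0,0],"gripper":0},{"offset":[-3,-5,3],"twist":[0,0,0],"gripper":0}]'
python3 look.py wrist w8
```

```text
time_s: 15.2
eef_pos: [525.2, 91.8, 211.9]
ee_rot: [0.001, -0.003, 1.0, 0.0]
force: [0.4, -0.3, -0.5]
width: 85.6
15.25 [ 0.173  0.267 -0.087  1.217  0.     0.168] [525.   91.7 211.3] [ 4.0e-04 -2.6e-03  1.0e+00  2.0e-04] [-1.2  0.6 -0.2]
```

View pics/w8.png

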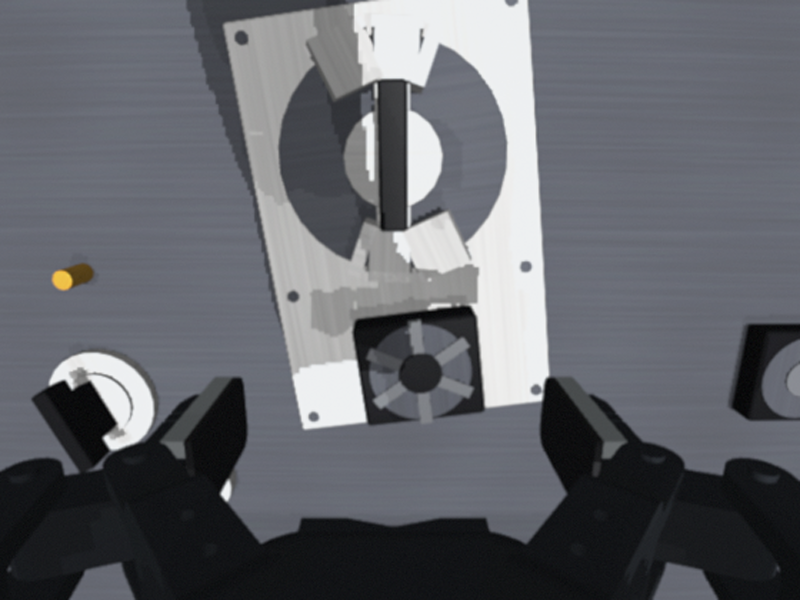

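```bash
python3 - <<'E'
from h import *
w=pickle.load(open("w8.pkl","rb"));k=.7
for z in (142,146,150,154):
    a=at_z(w,np.array((392.5,80))*k,z);b=at_z(w,np.array((394.5,230))*k,z)
    print(z,np.linalg.norm(a-b),(a+b)/2,np.degrees(np.arctan2(*(b-a)[[1,0]])))
H=[at_z(w,np.array(p)*k,66) for p in [(241,38),(314,417)]];v=H[1]-H[0];print("port",np.degrees(np.arctan2(v[1],v[0])))
E
```

```text
142 70.15867119658148 [456.21148002  91.59058195 142.        ] 1.1005756499819301
146 69.03203172860384 [456.27502202  91.5897888  146.        ] 1.1005756499819328
150 67.90539226062621 [456.33856401  91.58899565 150.        ] 1.1005756499819355
154 66.77875279264852 [456.40210601  91.58820251 154.        ] 1.1005756499819392
port 7.920243431647649
```

```bash
python3 -c "
from station import ctrl;print(ctrl.hand_in())"
```

```text
the job is handed in; nothing more can be done
None
```

The two-eared cover is locked in the bayonet socket and the job is handed in. I lowered it with its ears in the gaps, pressed it about 6.5 mm and turned it clockwise about 87°. Then I released it and moved the gripper clear. The plain cover and the blue look-alikes were not touched.

**Last checks:**
- **Angle:** the handle is about 7° clockwise past in line with the port (1.1° against 7.9°). The stop is at 10°, and the turn had begun to meet resistance there (0.5 N m).
- **Position:** the cover is centred within about 2.5 mm of the socket centre, and both ears can be seen under the claws.
- **Height:** the size of the handle in the picture puts its top at roughly 142–146 mm, as expected for a cover held down. I did not measure how tightly it is held any other way.
- **Hand-in:** it came at about 15 s, with the gripper open and well clear. The highest force read after any move was about 7 N.

**What disagreed:**
- **Fingertip height:** the real fingertips were about 35 mm higher than the reported TCP. The first close shut just above the handle without touching it, so I measured the tips in the pictures, went lower and gripped on the second try.
- **Pad height:** contact with the pad came about 4 mm higher than I had estimated, so I set the press depth from the force instead.

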